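# Ease the spring clip off the sloping spindle

### The job

Pick up the steel wedge and slide it down along the top of the sloping spindle, under the bridge of the spring clip, until the clip spreads, rides up off its seat and slides off the spindle's low end into the grey catch tray. Then lay the wedge flat on the bench itself and leave the level, the coupling and the spanner where they are.

Things in the scene. Friction and masses are not known exactly. Their poses are not given: they have to be found in the camera images.
- rig: Fixed rig, position and yaw vary: blue base plate 310 x 150 x 12 mm (x -95 to +215), an aluminium post carrying the spindle at its high end, a grey catch tray on the plate below the spindle's free low end. Origin on the bench below the clip's seat; x points horizontally the way the spindle descends, z up.
- spindle: Fixed polished steel rod, 40 mm diameter, descending 30 degrees towards the rig's +x. Origin on its axis at the clip's seat, 150 mm above the bench; x runs down along the rod, z square to it, upward. Rod from x = -120 (high end) to +60 mm (free low end), top line at z = +20 mm. Nothing stands above it.
- collar (a point): Half collar round the rod's underside, centre of its top face: 16 mm down the rod from the clip's seat, 2 mm below the axis; 10 mm long, 60 mm wide, it lies wholly below the axis. It stops the clip's lips while the clip is seated; a clip that has ridden up about 15 mm passes over it and slides off the low end.
- tray_floor (a point): Centre of the catch tray's inner floor, 17 mm above the bench and 125 mm along the rig's +x from the rig's origin. Tray 170 x 140 mm outside, 5 mm walls, rim 62 mm above the bench, the far wall (away from the spindle) 112 mm.
- clip: Dark sprung clip, 58 mm wide, 56 high, 44 long, 0.1 kg, straddling the rod from above. Origin in its middle, on the rod's axis when seated (then the same pose as spindle). Two sprung side arms end in round lips that grip the rod below its axis; lifting the clip about 14 mm spreads them past the rod's widest part and frees it. Driving the wedge under takes roughly 3 to 12 N.
- clip_bridge (a point): Middle of the underside of the clip's flat bridge, 28 mm along the clip's z from its origin. The bridge runs from x = -15 to +15 mm of the clip, 8 mm above the rod's top line when seated; below it is a tunnel 24 mm wide for the wedge. A lead-in lip flares up from its high end to x = -28 mm.
- wedge: Steel wedge with a black grip block, 0.2 kg, lying flat on the bench; position and yaw vary. Origin on the underside below the middle of the block; x points to the thin tip, z up. The block is 50 mm long (x = -25 to +25), 22 mm wide, 46 mm high. The blade is 18 mm wide, flat below, and tapers from 32 mm high at x = 25 mm to 4 mm at the tip, x = 135 mm.
- wedge_tip (a point): Middle of the wedge's thin edge, on its underside, 135 mm along x from the wedge's origin.
- level: Bystander: aluminium spirit level, 120 x 22 x 30 mm, origin under its centre. Leave alone.
- coupling: Bystander: stepped steel shaft coupling, 60 mm diameter, 65 mm high, origin under its centre. Leave alone.
- spanner: Bystander: steel spanner 190 mm long lying flat. Leave alone.

How it is judged:
On the way:
1. the wedge's tip is through under the clip's bridge and has lifted the clip at least 6 mm off its seat on the spindle (x of wedge_tip in the frame of clip between 0 and 0.16 m and y of wedge_tip in the frame of clip between -0.015 and 0.015 m and z of clip in the frame of spindle between 0.006 and 0.05 m and x of clip in the frame of spindle between -0.03 and 0.07 m and z of wedge_tip in the frame of clip between -0.02 and 0.03 m), for 0.1 s.
At the end, for the whole second after the job is handed in: The clip lies still in the catch tray (its centre within the tray's outline and less than 80 mm above the bench), and the wedge lies still and flat on the bench itself (underside within 6 mm of it, tilted less than 0.1 rad) (x of clip in the frame of rig between 0.04 and 0.21 m and y of clip in the frame of rig between -0.07 and 0.07 m and height (world z) of clip below 0.08 m and linear speed of each of clip, wedge below 0.02 m/s and height (world z) of wedge below 0.006 m and angle between wedge's own z axis and vertical below 0.1 rad); the robot touches nothing.
It fails at once if a bystander (level, coupling or spanner) is moved by more than 30 mm (distance of any of level, coupling, spanner from where it was at the start of the episode above 0.03 m).
It also fails if it takes over 58 s, if anything falls off the work surface, if the arm or the gripper's body presses on something with over 40 N, if the wrist force passes 120 N, or if a joint passes its speed limit or range.

### The arm

A 7-joint arm with a two-finger parallel gripper is mounted at the origin on the work surface. World frame = base frame: x ahead of the robot, y to its left, z up, the work surface at z = 0. Lengths are in m, angles in rad, forces in N, time in s.
With the tool pointing down it reaches from about 0.4 to 0.85 m from the base axis. Payload 4.5 kg.
Tool frame: the origin (TCP) lies at the very end of the fingers, on their centre line; the grasp point (between the pads) lies 19 mm behind it (tcp_to_grasp is the z of the grasp point in the tool frame, in m); z points along the fingers, y is the line along which they close (so a half turn about z gives the same grasp; the last joint's range is limited). The gripper opens to 88 mm and grips with 3 to 60 N. Pads are 18 mm wide; open, the fingers measure 123 mm over their backs; the gripper's body (75 mm by 187 mm) begins 45 mm behind the grasp point.
Start: joints at [-1.225, 0.689, -0.195, 1.565, 0.157, 0.902, -0.215], TCP at [0.192, 0.595, 0.216] pointing down, gripper open.
Joint ranges: [-3.01, 3.01], [-0.46, 2.08], [-1.47, 1.51], [0.13, 2.56], [-1, 4.14], [0.04, 2.09], [-2.66, 2.66]. Speed limits (rad/s): [2.57, 2.57, 3.14, 3.14, 3.14, 3.14, 3.14].

### API

Orientations are given as a unit quaternion [w, x, y, z].
In Python, from workcell import read_state, read_camera, sign_off, tcp_to_grasp gives the robot as it stands.
- The arm moves only by the tool carry_out, never from a script. Its arguments are lists of equal length, an entry for each row: "translation": the shift along the tool's x, y, z in cm, a list of three; "angular": the turn, a rotation vector about the tool's x, y, z in rad, a list of three. A call has 1 to 8 rows; each row shifts and turns the commanded pose from where the row before left it, along the tool's axes as they then stand; what a row does not reach is not made up. A row lasts 1/10 s, in which the tool goes at most 50 mm and 8.59 degrees, less where a joint would pass 70% of its speed; a pose out of reach is approached as far as the arm can. A call with a gripper value outside its range is refused whole. "fingers" is the opening, from -1 (shut) to 1 (fully open), set as the call begins (left out, the last holds). The fingers move at their own pace and stop on an object; "squeeze" is the grip in N (left out, the last holds). Time passes only in rows, so rows that do not move let the fingers close. It gives the time, the measured TCP pose, the force, the opening and the grip force at its end, in the units of the state.
- read_state(): the state, without advancing time (a new reading comes with each control period).
- read_camera(name): name is "scene" or "side" or "wrist"; returns a dict with "pixels" (480x640x3 uint8, red, green, blue), "fov_y" (degrees; the focal length in pixels is half the picture's height over the tangent of half this angle, whatever the lens; pixels are square), "cx", "cy" (the principal point, pixels), "rvec" (rotation vector, rad) and "tvec" (3), from world to camera coordinates, as OpenCV has them. Camera axes: x right, y down, z forward; pixel columns grow to the right and rows downward; lengths in m; the calibration is good to about 2 mm. A picture is of the moment at which its call begins. There is no depth.
- sign_off(): hands the job in; it is judged then, once.
The state is a dict: "time_s": time; "joint_positions": joint angles; "dq": joint speeds; "joint_torque": joint torques, N m; "tool_pos": TCP position; "eef_rot": TCP orientation; "contact_force": force on the tool from outside, world axes, zero at the start; "moment": the same for the moment, N m; "gripper_width": opening from 0.0 (shut) to 1.0 (fully open); "gripper_force": force on a finger pad.
Only numpy, scipy, OpenCV 4.12 (cv2) and the standard library are available. Lean on these libraries where they do the work, as an engineer would, in place of code of your own. Each camera call takes 0.05 s, during which the arm holds its last target. There are 200 camera calls.

## Working session

There is one attempt and no reset: what is moved stays moved. The work goes in short steps, Python scripts to look and compute and a tool call to move; the robot and the scene stay as the last step left them, time stands still between calls to the robot, and variables do not carry over. Pictures are saved under pics/ and viewed, at most 10 in all, crops included, and the job is handed in when it is done.

Besides the shell and the picture viewer there is one more tool, called after "Request:" by a JSON object that holds its "fn" and its "kwargs". carry_out: Moves the arm, as the interface text tells. Its arguments: {"type":"object","properties":{"translation":{"type":"array"},"angular":{"type":"array"},"fingers":{"type":"number"},"squeeze":{"type":"number"}},"required":["translation","angular"]}

```bash
mkdir -p pics; ls; cat > h.py <<'E'
import numpy as np, cv2
from scipy.spatial.transform import Rotation as R
from workcell import *
def cam(n,save=None):
    c=read_camera(n); im=c["pixels"]; f=240/np.tan(np.radians(c["fov_y"])/2)
    c["K"]=np.array([[f,0,c["cx"]],[0,f,c["cy"]],[0,0,1.]]); c["R"]=cv2.Rodrigues(np.array(c["rvec"],float))[0]; c["t"]=np.array(c["tvec"],float).ravel()
    if save: cv2.imwrite("pics/"+save,im[:,:,::-1])
    return c
def ray(c,u,v):
    d=c["R"].T@np.linalg.solve(c["K"],[u,v,1.]); return -c["R"].T@c["t"],d
def onz(c,u,v,z):
    o,d=ray(c,u,v); return o+d*(z-o[2])/d[2]
def proj(c,P):
    p=(c["R"]@np.atleast_2d(P).T).T+c["t"]; q=(c["K"]@p.T).T; return q[:,:2]/q[:,2:]
def tri(c1,p1,c2,p2):
    o1,d1=ray(c1,*p1);o2,d2=ray(c2,*p2)
    s=np.linalg.lstsq(np.c_[d1,-d2],o2-o1,rcond=None)[0]
    a,b=o1+s[0]*d1,o2+s[1]*d2; return (a+b)/2,np.linalg.norm(a-b)
E
python3 -c "
from h import *
for n in ['scene','side','wrist']:
    c=cam(n,n+'0.png'); print(n,-c['R'].T@c['t'],c['R'][2],c['fov_y'],c['cx'],c['cy'])
print(read_state(),tcp_to_grasp)"
```

```text
pics
scene [ 0.92701863 -0.62877754  0.70439793] [-0.44696155  0.64276867 -0.62215257] 57.43944420430329 320.79073779236427 231.40491778648007
side [0.39213065 0.83979161 0.78336964] [ 0.10694124 -0.81264934 -0.57285654] 49.46947138497439 318.6651924694725 241.64737009566807
wrist [0.12854374 0.61603109 0.38483753] [ 0.24515966 -0.07972881 -0.96619877] 60.33372817996279 322.98090945845854 239.52274513134768
{'time_s': 0.15, 'joint_positions': array([-1.22518121,  0.6897726 , -0.19456137,  1.56605797,  0.1573333 ,
        0.90249314, -0.21510706]), 'dq': array([ 7.80213073e-04, -2.84931822e-03,  5.64918670e-04, -1.57854008e-03,
       -5.60162473e-04,  7.74525158e-04, -3.04751427e-05]), 'joint_torque': array([-2.47671094e-03, -5.27859521e+01, -1.26888514e+00, -1.53586650e+01,
       -5.25271555e-02,  3.87936743e-03,  1.02174922e-04]), 'tool_pos': array([0.19161801, 0.59439191, 0.21521941]), 'eef_rot': array([-5.29668769e-05,  1.55227593e-01,  9.87878509e-01, -6.65942193e-04]), 'contact_force': array([0.3844907 , 0.96557971, 1.17570139]), 'moment': array([ 0.00163088,  0.01348738, -0.03346349]), 'gripper_force': 0.0, 'gripper_width': 1.0053603346768016} -0.0187
```

View pics/scene0.png

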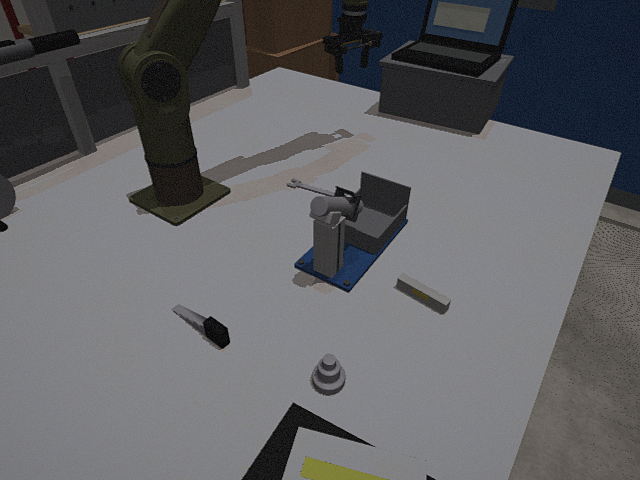

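View pics/side0.png

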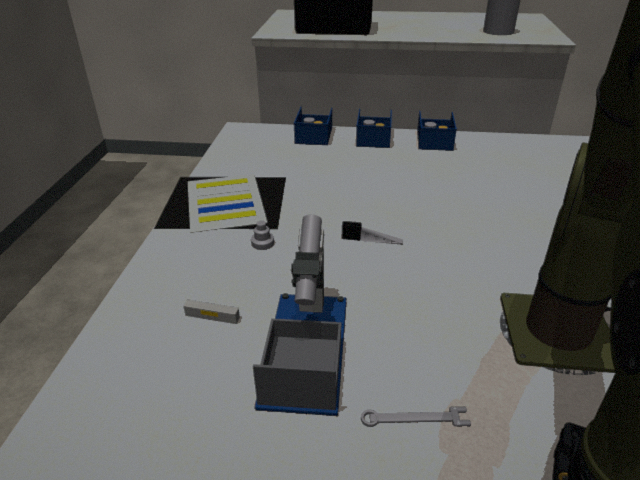

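```bash
cat > m.py <<'E'
from h import *
s=cam('scene');d=cam('side')
# bench-level rough points from views
tip_s=onz(s,175,307,.003); tip_d=onz(d,403,243,.003); print('tip',tip_s,tip_d)
for n,c,roi in (('scene',s,(165,295,75,65)),('side',d,(335,210,80,45))):
    x,y,w,h=roi; im=c['pixels'][y:y+h,x:x+w].astype(int)
    mk=(im.max(2)<60).astype(np.uint8)
    k,l,st,ce=cv2.connectedComponentsWithStats(mk); i=1+np.argmax(st[1:,4])
    print(n,'block',st[i],ce[i]+[x,y])
    b=onz(c,*(ce[i]+[x,y]),.023); print(b)
    hsv=cv2.cvtColor(c['pixels'],cv2.COLOR_RGB2HSV)
    mb=cv2.inRange(hsv,(105,120,40),(130,255,255)); 
    x,y,w,h=(285,180,140,120) if n=='scene' else (240,280,120,140)
    m2=np.zeros_like(mb); m2[y:y+h,x:x+w]=mb[y:y+h,x:x+w]
    pts=cv2.findNonZero(m2); hull=cv2.convexHull(pts); ap=cv2.approxPolyDP(hull,3,True)[:,0]
    print('plate',[ (tuple(p.tolist()),onz(c,*p,.012)[:2].round(4).tolist()) for p in ap])
a=cv2.resize(s['pixels'][170:350,160:420],None,fx=3,fy=3,interpolation=2)[:,:,::-1]
cv2.imwrite('pics/sc.png',a[:540,:780])
a=cv2.resize(d['pixels'][205:425,240:420],None,fx=2.7,fy=2.7,interpolation=2)[:,:,::-1]
cv2.imwrite('pics/sd.png',a)
E
python3 m.py
```

```text
tip [ 0.32046041 -0.29259869  0.003     ] [ 0.31924681 -0.28491555  0.003     ]
scene block [ 18  22  47  32 612] [213.69607843 331.38888889]
[ 0.44782487 -0.3004688   0.023     ]
plate [((407, 220), [0.5864, 0.2581]), ((349, 289), [0.5958, -0.0428]), ((295, 264), [0.4509, -0.0478]), ((312, 247), [0.4473, 0.0243])]
side block [  7  12  20  19 332] [351.25903614 230.53915663]
[ 0.45528504 -0.29865355  0.023     ]
plate [((345, 298), [0.4505, -0.0425]), ((337, 413), [0.4393, 0.2635]), ((256, 409), [0.5828, 0.2717]), ((281, 295), [0.5947, -0.0367])]
```

View pics/sc.png

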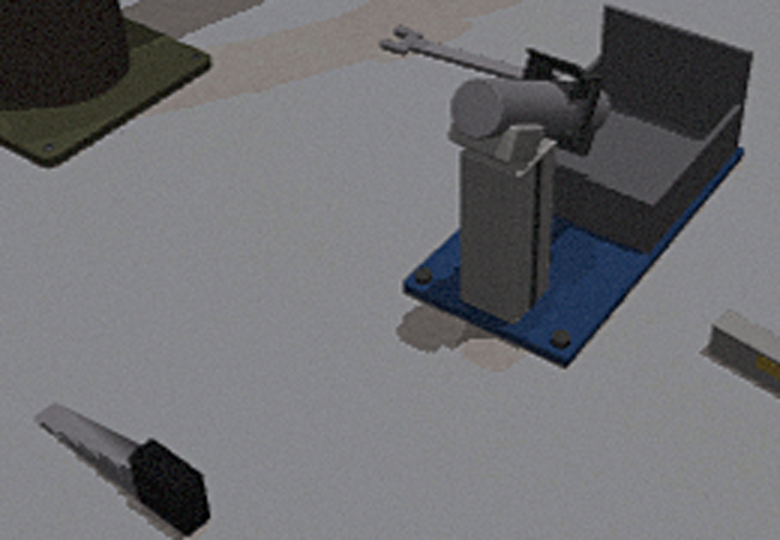

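View pics/sd.png

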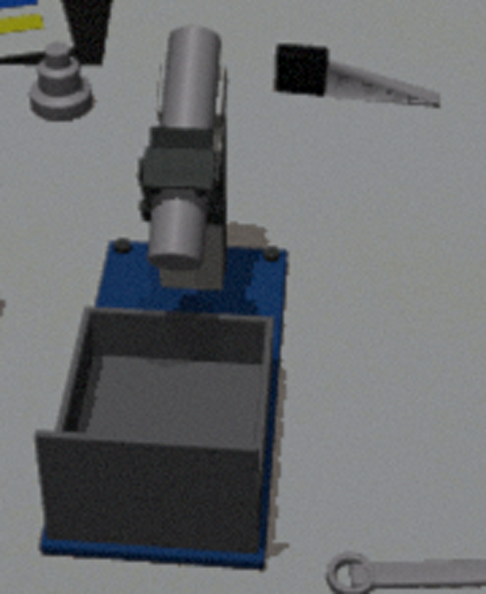

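```bash
cat > plan.py <<'E'
from h import *
from scipy.spatial.transform import Slerp
def frame(yaw,tilt=0):
    # wedge/spindle-frame rotation: x along yaw descending by tilt, z up -> tool: x same, y=-y, z=-z
    return R.from_euler('z',yaw,degrees=True)*R.from_euler('y',tilt,degrees=True)*R.from_euler('x',180,degrees=True)
def now():
    s=read_state(); q=s['eef_rot']; return np.array(s['tool_pos']),R.from_quat([q[1],q[2],q[3],q[0]])
def rows(wps,step=4.0,ang=.12,start=None):
    "wps: list of (pos m, Rotation)"
    p,r=start or now(); T=[];A=[]
    for P,Q in wps:
        P=np.array(P); n=int(max(np.ceil(np.linalg.norm(P-p)*100/step),np.ceil((r.inv()*Q).magnitude()/ang),1))
        p0,sl=p.copy(),Slerp([0,1],R.concatenate([r,Q]))
        for i in range(1,n+1):
            t=np.round(r.inv().apply(p0+(P-p0)*i/n-p)*100,2); a=np.round((r.inv()*sl(i/n)).as_rotvec(),3)
            p=p+r.apply(t/100); r=r*R.from_rotvec(a); T.append(t.tolist());A.append(a.tolist())
    for i in range(0,len(T),8): print('T',T[i:i+8],'\nA',A[i:i+8])
    print('end',p.round(4))
RIG=np.array([.519,.0525]);RY=92.1
def spin(x,y,z):
    return np.r_[RIG,.15]+(R.from_euler('z',RY,degrees=True)*R.from_euler('y',30,degrees=True)).apply([x,y,z])
E
python3 - <<'E'
from plan import *
s=cam('scene');d=cam('side')
for n,c in (('scene',s),('side',d)):
    print(n,'high end',proj(c,spin(-120,0,0)*0+spin(-.12,0,0)),'low',proj(c,spin(.06,0,0)),'low top',proj(c,spin(.06,0,.02)),'clip top',proj(c,spin(0,0,.034)))
    print('high +-y',proj(c,[spin(-.12,.02,0),spin(-.12,-.02,0),spin(-.12,0,.02)]).round(1).tolist())
Q=frame(175)
rows([([.50,.33,.38],Q),([.56,-.05,.38],Q),([.4525,-.2993,.20],Q)])
E
```

```text
scene high end [[319.88528366 205.17100022]] low [[356.31042768 204.76990063]] low top [[358.8596496  196.56012645]] clip top [[350.00527784 190.11999592]]
high +-y [[311.4, 202.0], [328.5, 208.4], [322.7, 195.4]]
side high end [[311.88885491 219.29534135]] low [[304.74982202 303.19871778]] low top [[303.92987332 299.80127428]] clip top [[305.94936643 267.22514809]]
high +-y [[321.6, 219.7], [302.2, 218.9], [311.3, 214.7]]
T [[-3.41, -1.43, -1.49], [-3.37, -1.5, -1.5], [-3.35, -1.57, -1.49], [-3.31, -1.64, -1.49], [-3.28, -1.7, -1.5], [-3.24, -1.77, -1.49], [-3.21, -1.84, -1.5], [-3.16, -1.9, -1.49]] 
A [[-0.0, -0.0, -0.02], [-0.0, -0.0, -0.021], [-0.0, -0.0, -0.02], [-0.0, -0.0, -0.021], [-0.0, -0.0, -0.02], [-0.0, -0.0, -0.02], [-0.0, -0.0, -0.021], [-0.0, -0.0, -0.02]]
T [[-3.13, -1.97, -1.49], [-3.09, -2.03, -1.5], [-3.04, -2.09, -1.49], [-0.93, -3.73, 0.0], [-0.93, -3.74, 0.0], [-0.93, -3.73, 0.0], [-0.93, -3.73, 0.0], [-0.94, -3.73, 0.01]] 
A [[-0.0, -0.0, -0.021], [-0.0, -0.0, -0.02], [-0.0, -0.0, -0.02], [-0.0, -0.0, -0.0], [-0.0, -0.0, -0.0], [-0.0, -0.0, -0.0], [-0.0, -0.0, -0.0], [-0.0, -0.0, -0.0]]
T [[-0.93, -3.74, -0.0], [-0.93, -3.73, -0.0], [-0.93, -3.73, -0.0], [-0.93, -3.74, -0.0], [-0.93, -3.73, 0.0], [0.95, -2.86, 2.0], [0.94, -2.87, 2.0], [0.95, -2.86, 2.0]] 
A [[-0.0, -0.0, -0.0], [-0.0, -0.0, -0.0], [-0.0, -0.0, -0.0], [-0.0, -0.0, -0.0], [-0.0, -0.0, -0.0], [-0.0, -0.0, -0.0], [-0.0, -0.0, -0.0], [-0.0, -0.0, -0.0]]
T [[0.95, -2.86, 2.0], [0.94, -2.87, 2.0], [0.95, -2.86, 2.01], [0.95, -2.86, 2.0], [0.94, -2.87, 2.0], [0.95, -2.86, 2.0]] 
A [[-0.0, -0.0, -0.0], [-0.0, -0.0, -0.0], [-0.0, -0.0, -0.0], [-0.0, -0.0, -0.0], [-0.0, -0.0, -0.0], [-0.0, -0.0, -0.0]]
end [ 0.4525 -0.2993  0.2   ]
```

Request:
{"fn": "carry_out", "kwargs": {"translation": [[-3.4,-1.4,-1.5],[-3.4,-1.5,-1.5],[-3.4,-1.6,-1.5],[-3.3,-1.6,-1.5],[-3.3,-1.7,-1.5],[-3.2,-1.8,-1.5],[-3.2,-1.8,-1.5],[-3.2,-1.9,-1.5]], "angular": [[0,0,-0.02],[0,0,-0.02],[0,0,-0.02],[0,0,-0.02],[0,0,-0.02],[0,0,-0.02],[0,0,-0.02],[0,0,-0.02]], "fingers": 1}}

```text
time_s: 1.15
tool_pos: [0.4174, 0.4012, 0.3366]
eef_rot: [0.0, 0.075, 0.997, 0.0]
contact_force: [0.9, 0.7, 0.1]
gripper_width: 1.001
gripper_force: 0.0
```

Request:
{"fn": "carry_out", "kwargs": {"translation": [[-3.1,-2,-1.5],[-3.1,-2,-1.5],[-3,-2.1,-1.5],[-0.9,-3.7,0],[-0.9,-3.7,0],[-0.9,-3.7,0],[-0.9,-3.7,0],[-0.9,-3.7,0]], "angular": [[0,0,-0.02],[0,0,-0.02],[0,0,-0.02],[0,0,0],[0,0,0],[0,0,0],[0,0,0],[0,0,0]]}}

```text
time_s: 1.95
tool_pos: [0.5275, 0.1398, 0.3809]
eef_rot: [0.0, 0.046, 0.999, 0.0]
contact_force: [0.4, -0.2, 0.8]
gripper_width: 0.999
gripper_force: 0.0
```

Request:
{"fn": "carry_out", "kwargs": {"translation": [[-0.9,-3.7,0],[-0.9,-3.7,0],[-0.9,-3.7,0],[-0.9,-3.7,0],[-0.9,-3.7,0],[0.9,-2.9,2],[0.9,-2.9,2],[0.9,-2.9,2]], "angular": [[0,0,0],[0,0,0],[0,0,0],[0,0,0],[0,0,0],[0,0,0],[0,0,0],[0,0,0]]}}

```text
time_s: 2.75
tool_pos: [0.52, -0.1323, 0.3202]
eef_rot: [0.0, 0.046, 0.999, -0.0]
contact_force: [1.1, 0.1, 0.2]
gripper_width: 1.001
gripper_force: 0.0
```

Request:
{"fn": "carry_out", "kwargs": {"translation": [[0.9,-2.9,2],[0.9,-2.9,2],[0.9,-2.9,2],[0.9,-2.9,2],[0.9,-2.9,2],[0.9,-2.9,2],[0,0,0]], "angular": [[0,0,0],[0,0,0],[0,0,0],[0,0,0],[0,0,0],[0,0,0],[0,0,0]]}}

```text
time_s: 3.45
tool_pos: [0.4463, -0.3037, 0.1983]
eef_rot: [-0.003, 0.05, 0.999, -0.0]
contact_force: [-0.6, 0.8, 0.5]
gripper_width: 1.0
gripper_force: 0.0
```

```bash
python3 - <<'E'
from plan import *
p,r=now(); print(p,r.as_matrix().round(3),read_state()['joint_positions'])
c=cam('wrist','w1.png')
print('pred block top',proj(c,[.4525,-.2993,.046]),'tip',proj(c,[.319,-.288,.003]))
E
```

```text
[ 0.44627418 -0.30367491  0.19829658] [[-0.995  0.099 -0.006]
 [ 0.099  0.995 -0.   ]
 [ 0.006 -0.001 -1.   ]] [ 0.62621596  0.60391611 -0.18901775  1.83846034  0.1675435   0.71997251
  1.81437336]
pred block top [[327.5382266  224.04628679]] tip [[325.05260844  52.71344271]]
```

View pics/w1.png

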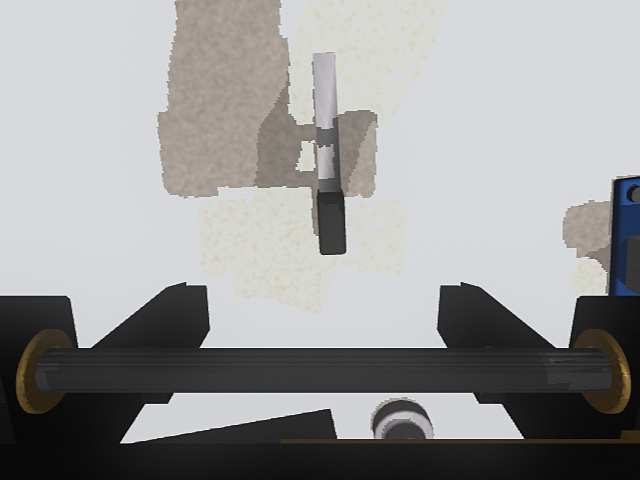

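```bash
python3 - <<'E'
from plan import *
c=cam('wrist')
im=c['pixels'].astype(int); roi=im[150:270,300:365]; mk=((roi.max(2)<75)).astype(np.uint8)
k,l,st,ce=cv2.connectedComponentsWithStats(mk);i=1+np.argmax(st[1:,4]);print(st[i],ce[i]+[300,150])
print(cv2.minAreaRect(np.argwhere(l==i)[:,::-1].astype(np.float32)))
b=[onz(c,u,v,.046) for u,v in ((321,254),(346,253),(319,194),(343,194))]
print(np.round(b,4)); t=onz(c,324.5,53,.004); print('tip',t)
m=np.mean(b,0); print('mid',m, 'yaw',np.degrees(np.arctan2(*(t-m)[[1,0]])),np.linalg.norm((t-m)[:2]))
E
```

```text
[  13    0   29  101 1772] [327.97065463 215.67155756]
((26.64611053466797, 50.25982666015625), (100.072509765625, 27.100658416748047), 88.40885925292969)
[[ 0.4801 -0.3043  0.046 ]
 [ 0.4812 -0.2839  0.046 ]
 [ 0.4309 -0.3011  0.046 ]
 [ 0.4327 -0.2823  0.046 ]]
tip [ 0.32217091 -0.28621514  0.004     ]
mid [ 0.45624613 -0.29291969  0.046     ] yaw 177.13725783811245 0.13424275278151818
```

```bash
python3 - <<'E'
from plan import *
Q=frame(177.2)
print(read_state()['dq'].max())
rows([([.4565,-.293,.08],Q),([.4565,-.293,.012],Q)],step=3)
E
```

```text
-0.0008957903083012406
T [[-0.11, 0.14, 2.41], [-0.11, 0.14, 2.41], [-0.11, 0.14, 2.41], [-0.11, 0.14, 2.41], [-0.12, 0.13, 2.41], [-0.0, 0.0, 2.27], [-0.0, 0.0, 2.26], [-0.0, 0.01, 2.27]] 
A [[0.0, -0.0, -0.009], [0.0, -0.0, -0.009], [0.0, -0.0, -0.009], [0.001, -0.0, -0.009], [-0.0, -0.0, -0.008], [-0.0, -0.0, -0.0], [-0.0, -0.0, -0.0], [-0.0, -0.0, -0.0]]
end [ 0.4565 -0.293   0.012 ]
```

Request:
{"fn": "carry_out", "kwargs": {"translation": [[-0.1,0.1,2.4],[-0.1,0.1,2.4],[-0.1,0.1,2.4],[-0.1,0.2,2.4],[-0.2,0.2,2.4],[0,0,2.2],[0,0,0],[0,0,0]], "angular": [[0,0,-0.01],[0,0,-0.01],[0,0,-0.01],[0,0,-0.01],[0,0,0],[0,0,0],[0,0,0],[0,0,0]]}}

```text
time_s: 4.35
tool_pos: [0.4585, -0.2919, 0.0596]
eef_rot: [0.001, 0.025, 1.0, 0.0]
contact_force: [-0.7, -0.2, 1.0]
gripper_width: 0.999
gripper_force: 0.0
```

```bash
python3 - <<'E'
from plan import *
print(now()[0],now()[1].as_matrix().round(4))
rows([([.4565,-.293,.012],frame(177.2))],step=2.5)
E
```

```text
[ 0.45848271 -0.29186393  0.05957353] [[-9.988e-01  5.000e-02  1.200e-03]
 [ 5.000e-02  9.988e-01  3.000e-04]
 [-1.200e-03  3.000e-04 -1.000e+00]]
T [[0.1, -0.06, 2.38], [0.1, -0.06, 2.38]] 
A [[0.0, 0.001, -0.001], [0.0, 0.0, -0.0]]
end [ 0.4565 -0.2929  0.012 ]
```

Request:
{"fn": "carry_out", "kwargs": {"translation": [[0.1,-0.1,2.4],[0.1,0,2.4],[0,0,0]], "angular": [[0,0,0],[0,0,0],[0,0,0]]}}

```text
time_s: 4.65
tool_pos: [0.4549, -0.293, 0.0104]
eef_rot: [-0.001, 0.026, 1.0, 0.001]
contact_force: [-1.1, -0.3, -0.8]
gripper_width: 1.002
gripper_force: 0.0
```

Request:
{"fn": "carry_out", "kwargs": {"translation": [[0,0,0],[0,0,0],[0,0,0],[0,0,0],[0,0,0],[0,0,0],[0,0,0],[0,0,0]], "angular": [[0,0,0],[0,0,0],[0,0,0],[0,0,0],[0,0,0],[0,0,0],[0,0,0],[0,0,0]], "fingers": -1, "squeeze": 50}}

```text
time_s: 5.45
tool_pos: [0.4552, -0.2939, 0.0108]
eef_rot: [0.0, 0.026, 1.0, -0.0]
contact_force: [-0.2, -1.1, 0.7]
gripper_width: 0.293
gripper_force: 0.5
```

```bash
python3 - <<'E'
from plan import *
p,r=now();print(p,r.as_matrix().round(4),read_state()['gripper_force'],read_state()['gripper_width'])
c=cam('wrist','w2.png')
# wedge pose in tool: origin under block mid; print predicted tip pixel for origin at (.4565,-.293)
hsv=c['pixels'].astype(int)
cv2.imwrite('pics/w2c.png',cv2.resize(c['pixels'][0:400,200:460,::-1],None,fx=1.5,fy=1.5))
E
```

```text
[ 0.45518679 -0.29394594  0.01080843] [[-9.987e-01  5.190e-02  1.000e-04]
 [ 5.190e-02  9.987e-01 -2.000e-04]
 [-1.000e-04 -2.000e-04 -1.000e+00]] 0.5367528833448887 0.2933243484685408
```

View pics/w2c.png

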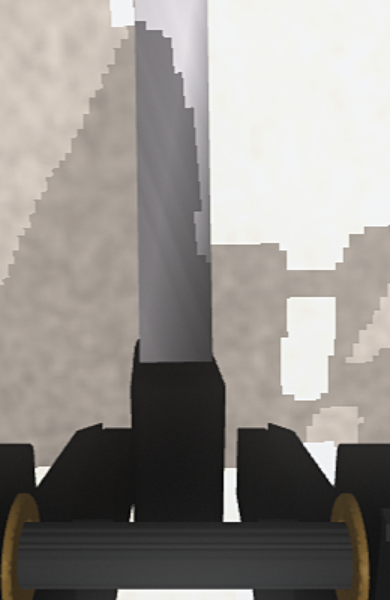

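Request:
{"fn": "carry_out", "kwargs": {"translation": [[0,0,0],[0,0,0],[0,0,0],[0,0,0],[0,0,0]], "angular": [[0,0,0],[0,0,0],[0,0,0],[0,0,0],[0,0,0]]}}

```text
time_s: 6.0
tool_pos: [0.4552, -0.2938, 0.0108]
eef_rot: [0.0, 0.026, 1.0, 0.0]
contact_force: [-0.0, -0.3, -0.8]
gripper_width: 0.244
gripper_force: 49.3
```

```bash
python3 - <<'E'
from plan import *
p,r=now();s=read_state();print(p,r.as_matrix().round(4),s['gripper_force'],s['gripper_width']*88)
c=cam('wrist')
# block/blade edge at x=+25,z~.046 top edge -> wedge x offset in tool
g=cv2.cvtColor(c['pixels'],cv2.COLOR_RGB2GRAY); print(g[200:270:4,316].tolist())
E
```

```text
[ 0.45521619 -0.29376858  0.0107846 ] [[-9.987e-01  5.170e-02  1.000e-04]
 [ 5.170e-02  9.987e-01  0.000e+00]
 [-1.000e-04  0.000e+00 -1.000e+00]] 49.25693248864263 21.484421313349234
[104, 102, 103, 103, 101, 100, 100, 98, 97, 96, 103, 31, 29, 31, 32, 33, 30, 31]
```

```bash
cat >> plan.py <<'E'
DX=.0; DZ=.0108
def wtcp(x0,y0,clr): # TCP pose for wedge origin at spindle (x0,y0,.02+clr)
    return spin(x0-DX,y0,.02+clr+DZ),frame(RY,30)
E
python3 - <<'E'
from plan import *
p,r=now(); c=cam('wrist')
P=onz(c,316,242,.046); print('edge',P,'in tool',r.inv().apply(P-p)*1000,'-> DX mm', r.inv().apply(P-p)[0]*1000-25)
P1,Q1=wtcp(-.205,0,.03); print(P1)
rows([(p+[0,0,.2],r),(P1+[0,-.04,.03],Q1),(P1,Q1)],step=4)
E
```

```text
edge [ 0.42560412 -0.29321155  0.046     ] in tool [ 29.57169477  -1.00582155 -35.23280403] -> DX mm 4.571694774350362
[ 0.52439158 -0.09453639  0.30515434]
T [[0.0, -0.0, -3.33], [0.0, -0.0, -3.34], [0.0, -0.0, -3.33], [0.0, -0.0, -3.33], [0.0, -0.0, -3.34], [0.0, -0.0, -3.33], [-0.47, 1.25, -0.96], [-0.36, 1.27, -0.98]] 
A [[0.0, 0.0, -0.0], [0.0, 0.0, -0.0], [0.0, 0.0, -0.0], [0.0, 0.0, -0.0], [0.0, 0.0, -0.0], [0.0, 0.0, -0.0], [0.03, -0.033, 0.111], [0.03, -0.032, 0.111]]
T [[-0.25, 1.27, -1.01], [-0.14, 1.26, -1.04], [-0.04, 1.25, -1.07], [0.06, 1.2, -1.11], [0.16, 1.16, -1.15], [0.25, 1.11, -1.19], [0.32, 1.03, -1.24], [0.4, 0.96, -1.27]] 
A [[0.029, -0.033, 0.112], [0.03, -0.032, 0.111], [0.03, -0.033, 0.111], [0.03, -0.032, 0.111], [0.03, -0.033, 0.111], [0.03, -0.032, 0.112], [0.029, -0.033, 0.111], [0.03, -0.033, 0.111]]
T [[0.45, 0.88, -1.32], [0.51, 0.78, -1.35], [0.54, 0.68, -1.39], [2.48, 0.07, 0.3], [2.48, 0.07, 0.3]] 
A [[0.03, -0.032, 0.111], [0.03, -0.033, 0.111], [0.03, -0.032, 0.112], [-0.0, -0.0, -0.0], [-0.0, -0.0, -0.0]]
end [ 0.5244 -0.0945  0.3051]
```

Request:
{"fn": "carry_out", "kwargs": {"translation": [[0,0,-3.3],[0,0,-3.3],[0,0,-3.3],[0,0,-3.3],[0,0,-3.4],[0,0,-3.4],[-0.5,1.3,-1],[-0.4,1.3,-1]], "angular": [[0,0,0],[0,0,0],[0,0,0],[0,0,0],[0,0,0],[0,0,0],[0.03,-0.033,0.111],[0.03,-0.033,0.111]]}}

```text
time_s: 6.9
tool_pos: [0.4664, -0.2687, 0.2314]
eef_rot: [0.033, 0.14, 0.989, -0.031]
contact_force: [0.3, 0.7, -1.7]
gripper_width: 0.242
gripper_force: 49.2
```

Request:
{"fn": "carry_out", "kwargs": {"translation": [[-0.2,1.3,-1],[-0.1,1.3,-1],[0,1.2,-1.1],[0.1,1.2,-1.1],[0.2,1.2,-1.1],[0.2,1.1,-1.2],[0.3,1,-1.2],[0.4,1,-1.3]], "angular": [[0.03,-0.033,0.111],[0.03,-0.033,0.111],[0.03,-0.033,0.111],[0.03,-0.033,0.111],[0.03,-0.033,0.111],[0.03,-0.033,0.111],[0.03,-0.033,0.111],[0.03,-0.033,0.111]]}}

```text
time_s: 7.7
tool_pos: [0.5068, -0.1684, 0.3058]
eef_rot: [0.151, 0.545, 0.811, -0.146]
contact_force: [-0.1, -0.2, -2.3]
gripper_width: 0.243
gripper_force: 49.2
```

Request:
{"fn": "carry_out", "kwargs": {"translation": [[0.4,0.9,-1.3],[0.5,0.8,-1.3],[0.5,0.7,-1.4],[0,0,0],[0,0,0],[0,0,0]], "angular": [[0.03,-0.033,0.111],[0.03,-0.033,0.111],[0.03,-0.033,0.111],[0,0,0],[0,0,0],[0,0,0]]}}

```text
time_s: 8.3
tool_pos: [0.523, -0.1349, 0.334]
eef_rot: [0.188, 0.669, 0.695, -0.182]
contact_force: [-0.3, -0.0, -2.1]
gripper_width: 0.251
gripper_force: 49.2
```

```bash
python3 - <<'E'
from plan import *
p,r=now();s=read_state();print(p,r.as_matrix().round(3),s['gripper_force'],s['gripper_width']*88,s['joint_positions'].round(2))
P1,Q1=wtcp(-.205,0,.03)
rows([(P1,Q1)],step=2.5)
c=cam('wrist','w3.png'); print(proj(c,[spin(0,0,.034),spin(-.028,.012,.03),spin(-.028,-.012,.03),spin(-.12,0,.02)]).round(0).tolist())
E
```

```text
[ 0.52302526 -0.13488591  0.33400633] [[-0.033  0.999  0.018]
 [ 0.863  0.038 -0.504]
 [-0.504 -0.001 -0.863]] 49.193494794890285 22.044640729684716 [-0.58  0.54  0.68  1.82  0.26  0.88 -0.11]
T [[2.47, 0.15, 0.23], [2.46, 0.14, 0.24]] 
A [[-0.0, 0.003, 0.001], [-0.0, 0.002, 0.001]]
end [ 0.5244 -0.0946  0.3051]
[[333.0, -421.0], [300.0, -306.0], [364.0, -306.0], [330.0, -23.0]]
```

View pics/w3.png

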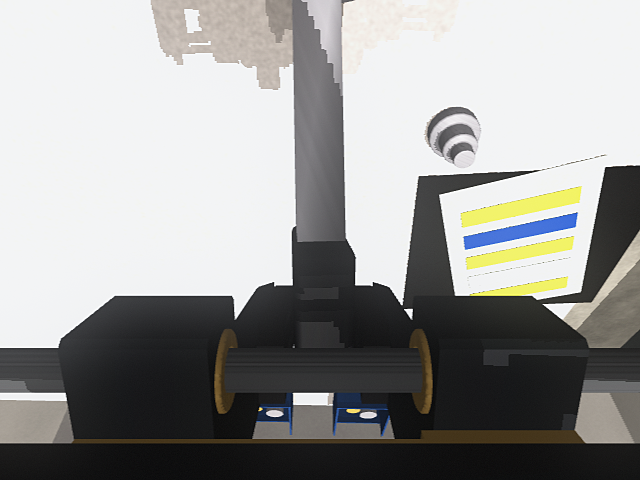

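Request:
{"fn": "carry_out", "kwargs": {"translation": [[2.5,0.15,0.2],[2.5,0.15,0.3],[0,0,1],[0,0,1],[0,0,0.5],[0.5,0,0],[0.5,0,0],[0,0,0]], "angular": [[0,0.003,0],[0,0.003,0],[0,0,0],[0,0,0],[0,0,0],[0,0,0],[0,0,0],[0,0,0]]}}

```text
time_s: 9.15
tool_pos: [0.5266, -0.0957, 0.278]
eef_rot: [0.187, 0.669, 0.697, -0.178]
contact_force: [-0.6, 0.0, -1.8]
gripper_width: 0.247
gripper_force: 49.2
```

```bash
cat > chk.py <<'E'
from plan import *
import sys
p,r=now();s=read_state()
S=R.from_euler('z',RY,degrees=True)*R.from_euler('y',30,degrees=True)
w=S.inv().apply(p+r.apply([DX,0,DZ])-np.r_[RIG,.15])*1000
print('wedge org in spindle mm',w.round(1),'rot err',(frame(RY,30).inv()*r).as_rotvec().round(4),'force in spindle',S.inv().apply(s['contact_force']).round(1),s['gripper_width']*88,s['time_s'])
if len(sys.argv)>1:
    a=cam('scene');b=cam('side'); tip=p+r.apply([.135+DX,0,DZ])
    print('tip',proj(a,tip).round(1),proj(b,tip).round(1))
    i1=cv2.resize(a['pixels'][150:250,280:380,::-1],None,fx=4,fy=4,interpolation=2);i2=cv2.resize(b['pixels'][200:300,260:360,::-1],None,fx=4,fy=4,interpolation=2)
    cv2.imwrite('pics/'+sys.argv[1],np.hstack([i1,i2]))
E
python3 chk.py c1.png
```

```text
wedge org in spindle mm [-192.5   -2.2   25.8] rot err [-0.0029  0.0011 -0.0025] force in spindle [ 0.9  0.6 -1.6] 21.773072757263638 9.15
tip [[338.3 193.4]] [[307.7 241.5]]
```

View pics/c1.png

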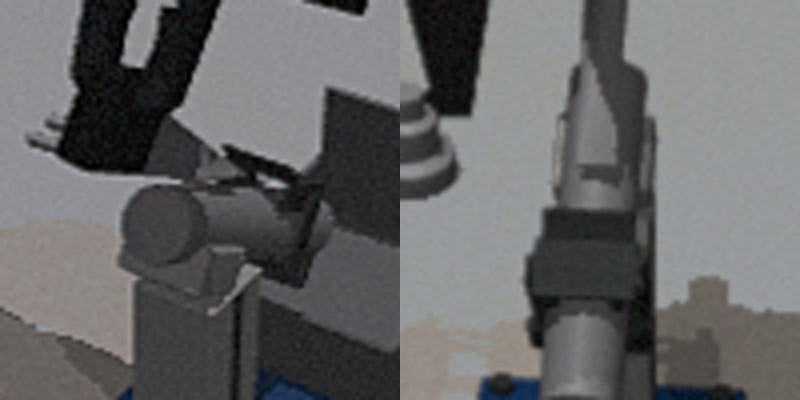

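```bash
python3 - <<'E'
from plan import *
b=cam('side'); g=cv2.GaussianBlur(cv2.cvtColor(b['pixels'],cv2.COLOR_RGB2GRAY),(1,3),0)
for v in (220,226,232,238,241,243,246,250,284,290): print(v,g[v,292:330].tolist())
print(proj(b,[spin(x,0,.02) for x in (-.1,-.0575,.03,.05)]).round(1).tolist())
print(proj(b,[spin(x,y,0) for x in (-.1,.05) for y in (.02,-.02)]).round(1).tolist())
E
```

```text
220 [152, 151, 152, 152, 152, 153, 153, 154, 152, 151, 97, 54, 54, 96, 114, 123, 129, 114, 77, 64, 65, 66, 61, 60, 62, 61, 56, 51, 50, 83, 143, 153, 152, 151, 151, 153, 152, 153]
226 [152, 155, 153, 152, 152, 150, 152, 153, 152, 121, 83, 87, 96, 109, 123, 130, 128, 127, 122, 106, 74, 65, 61, 61, 61, 55, 56, 49, 55, 114, 150, 153, 152, 152, 152, 151, 152, 152]
232 [152, 152, 153, 152, 154, 153, 150, 128, 140, 101, 84, 92, 106, 121, 127, 124, 123, 122, 118, 118, 116, 115, 79, 60, 59, 59, 55, 48, 52, 72, 68, 65, 140, 153, 153, 151, 152, 153]
238 [151, 152, 153, 152, 150, 151, 126, 130, 106, 82, 89, 96, 119, 126, 127, 121, 121, 120, 117, 117, 115, 105, 74, 62, 58, 54, 53, 48, 63, 92, 82, 73, 143, 156, 153, 153, 152, 152]
241 [153, 153, 153, 154, 154, 152, 124, 140, 101, 84, 90, 97, 104, 103, 88, 80, 84, 85, 80, 82, 82, 85, 68, 61, 73, 60, 52, 48, 87, 95, 73, 83, 142, 152, 154, 151, 154, 151]
243 [152, 153, 153, 153, 156, 150, 130, 137, 97, 85, 92, 98, 102, 83, 68, 65, 66, 66, 65, 65, 64, 64, 61, 62, 78, 65, 54, 49, 93, 91, 68, 93, 145, 151, 152, 153, 153, 153]
246 [152, 152, 153, 153, 154, 145, 107, 88, 79, 89, 96, 99, 105, 111, 120, 125, 129, 126, 106, 97, 91, 79, 69, 84, 83, 73, 63, 52, 85, 85, 60, 103, 147, 153, 153, 153, 152, 154]
250 [152, 153, 153, 154, 146, 147, 129, 81, 76, 88, 98, 103, 107, 114, 122, 127, 129, 124, 115, 110, 103, 102, 94, 89, 79, 69, 52, 49, 50, 51, 45, 74, 142, 153, 153, 151, 151, 151]
284 [74, 22, 14, 27, 77, 88, 96, 101, 104, 108, 112, 118, 122, 125, 118, 112, 103, 101, 99, 93, 84, 76, 64, 52, 32, 24, 17, 17, 22, 19, 18, 37, 79, 87, 86, 84, 86, 92]
290 [142, 142, 138, 104, 85, 93, 97, 104, 109, 111, 114, 121, 124, 119, 114, 107, 104, 99, 94, 87, 82, 70, 59, 49, 55, 64, 66, 66, 63, 62, 45, 34, 77, 83, 81, 79, 76, 77]
[[310.5, 223.5], [308.8, 242.8], [305.2, 284.7], [304.4, 294.7]]
[[321.0, 228.4], [301.4, 227.6], [315.6, 298.7], [294.8, 297.7]]
```

Request:
{"fn": "carry_out", "kwargs": {"translation": [[0,-0.05,0.2],[0,0,0.2],[0,0,0.1],[0,0,0]], "angular": [[0,0,0.012],[0,0,0],[0,0,0],[0,0,0]]}}

```text
time_s: 9.7
tool_pos: [0.5258, -0.0994, 0.2738]
eef_rot: [0.188, 0.674, 0.692, -0.178]
contact_force: [0.4, 0.2, -1.7]
gripper_width: 0.247
gripper_force: 49.2
```

```bash
python3 chk.py
```

```text
wedge org in spindle mm [-193.5   -1.2   20.4] rot err [-0.0018  0.0003  0.0108] force in spindle [ 1.  -0.4 -1.4] 21.746139117944665 9.7
```

Request:
{"fn": "carry_out", "kwargs": {"translation": [[0,0,0.1],[0,0,0],[0,0,0]], "angular": [[0,0,0],[0,0,0],[0,0,0]]}}

```text
time_s: 10.0
tool_pos: [0.526, -0.0997, 0.2731]
eef_rot: [0.188, 0.674, 0.692, -0.178]
contact_force: [1.3, 0.1, -2.7]
gripper_width: 0.244
gripper_force: 49.2
```

```bash
python3 chk.py c2.png; python3 - <<'E'
from plan import *
b=cam('side'); g=cv2.cvtColor(b['pixels'],cv2.COLOR_RGB2GRAY)
for v in (236,239,242,244,246): print(v,g[v,296:324].tolist())
E
```

```text
wedge org in spindle mm [-193.5   -1.4   19.6] rot err [-0.0022  0.0005  0.0107] force in spindle [ 1.4 -1.3 -2.3] 21.45966993452447 10.0
tip [[337.6 196.4]] [[307.4 242.4]]
236 [152, 151, 129, 123, 117, 87, 82, 97, 116, 124, 125, 124, 120, 119, 121, 119, 109, 87, 62, 62, 59, 57, 53, 48, 59, 93, 89, 65]
239 [153, 151, 129, 136, 99, 81, 89, 98, 123, 123, 125, 120, 121, 118, 114, 116, 114, 72, 66, 87, 67, 54, 50, 42, 64, 91, 81, 79]
242 [154, 154, 131, 142, 99, 84, 92, 99, 85, 77, 76, 79, 76, 77, 82, 118, 123, 88, 71, 84, 86, 61, 46, 48, 90, 94, 70, 92]
244 [154, 150, 130, 118, 90, 85, 93, 102, 102, 81, 106, 118, 122, 117, 80, 70, 67, 68, 92, 91, 86, 71, 54, 49, 95, 96, 67, 95]
246 [154, 146, 108, 87, 78, 88, 94, 100, 104, 111, 122, 131, 131, 126, 120, 112, 106, 95, 97, 90, 83, 72, 60, 55, 88, 86, 57, 100]
```

Request:
{"fn": "carry_out", "kwargs": {"translation": [[0,0,0.1],[0,0,0],[0,0,0]], "angular": [[0,0,0],[0,0,0],[0,0,0]]}}

```text
time_s: 10.45
tool_pos: [0.526, -0.1002, 0.2722]
eef_rot: [0.188, 0.674, 0.692, -0.178]
contact_force: [0.4, -0.1, -1.0]
gripper_width: 0.247
gripper_force: 49.2
```

```bash
python3 chk.py
```

```text
wedge org in spindle mm [-193.5   -1.4   18.6] rot err [-0.0022  0.0005  0.0107] force in spindle [ 0.4 -0.4 -0.9] 21.734258203261497 10.45
```

Request:
{"fn": "carry_out", "kwargs": {"translation": [[0,0,0.1],[0,0,0],[0,0,0]], "angular": [[0,0,0],[0,0,0],[0,0,0]]}}

```text
time_s: 10.75
tool_pos: [0.5262, -0.1006, 0.2714]
eef_rot: [0.188, 0.674, 0.692, -0.178]
contact_force: [0.0, 1.0, -0.8]
gripper_width: 0.243
gripper_force: 49.2
```

```bash
python3 chk.py
```

```text
wedge org in spindle mm [-193.4   -1.6   17.7] rot err [-0.0026  0.0006  0.0107] force in spindle [ 1.2 -0.1 -0.2] 21.42003712733762 10.75
```

Request:
{"fn": "carry_out", "kwargs": {"translation": [[1,0,0],[1,0,0],[1,0,0],[0.5,0,0],[0,0,0]], "angular": [[0,0,0],[0,0,0],[0,0,0],[0,0,0],[0,0,0]]}}

```text
time_s: 11.25
tool_pos: [0.5254, -0.0688, 0.253]
eef_rot: [0.188, 0.673, 0.693, -0.178]
contact_force: [0.9, 1.4, 0.1]
gripper_width: 0.246
gripper_force: 49.2
```

```bash
python3 chk.py
```

```text
wedge org in spindle mm [-156.7   -2.    17.7] rot err [-0.0026  0.0009  0.0082] force in spindle [ 1.2 -1.   0.7] 21.60828973527406 11.25
```

Request:
{"fn": "carry_out", "kwargs": {"translation": [[0.5,0,0],[0.5,0,0],[0.5,0,0],[0.5,0,0],[0,0,0]], "angular": [[0,0,0],[0,0,0],[0,0,0],[0,0,0],[0,0,0]]}}

```text
time_s: 11.75
tool_pos: [0.5253, -0.0521, 0.2436]
eef_rot: [0.188, 0.674, 0.693, -0.177]
contact_force: [0.7, 3.1, 2.7]
gripper_width: 0.248
gripper_force: 49.3
```

```bash
python3 chk.py c3.png
```

```text
wedge org in spindle mm [-137.5   -2.5   17.9] rot err [-0.0034  0.0009  0.0097] force in spindle [ 1.3 -0.8  3.8] 21.798930593887604 11.75
tip [[348.9 197.6]] [[304.7 269.1]]
```

View pics/c3.png

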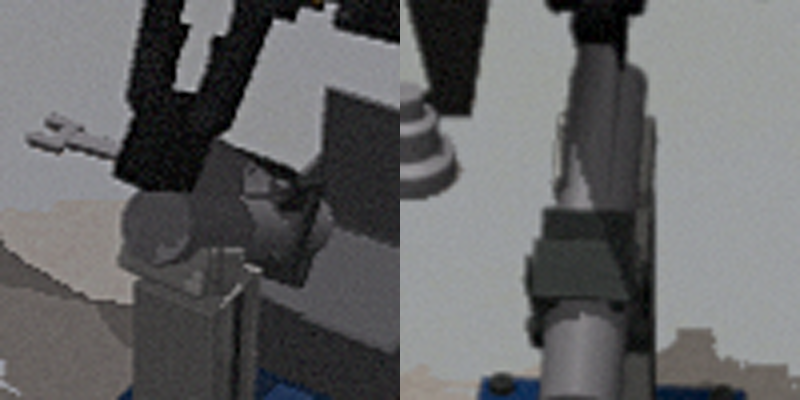

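Request:
{"fn": "carry_out", "kwargs": {"translation": [[0.5,-0.05,0],[0.5,-0.05,0],[0.5,0,0],[0.5,0,0],[0,0,0]], "angular": [[0,0,0],[0,0,0],[0,0,0],[0,0,0],[0,0,0]]}}

```text
time_s: 12.35
tool_pos: [0.5241, -0.0361, 0.2345]
eef_rot: [0.189, 0.674, 0.692, -0.177]
contact_force: [0.8, 2.2, 6.3]
gripper_width: 0.25
gripper_force: 49.3
```

```bash
python3 chk.py
```

```text
wedge org in spindle mm [-119.1   -1.9   18. ] rot err [-0.0036 -0.0005  0.0112] force in spindle [-1.3 -0.8  6.6] 22.0017618141326 12.35
```

Request:
{"fn": "carry_out", "kwargs": {"translation": [[0.5,0,0],[0.5,0,0],[0.5,0,0],[0.5,0,0],[0,0,0]], "angular": [[0,0,0],[0,0,0],[0,0,0],[0,0,0],[0,0,0]]}}

```text
time_s: 12.85
tool_pos: [0.5237, -0.0195, 0.2249]
eef_rot: [0.189, 0.674, 0.692, -0.178]
contact_force: [1.3, 0.2, 8.3]
gripper_width: 0.242
gripper_force: 49.4
```

```bash
python3 chk.py c4.png
```

```text
wedge org in spindle mm [-100.    -2.1   18. ] rot err [-0.0033 -0.0015  0.0119] force in spindle [-4.1 -1.3  7.3] 21.25678138414596 12.85
tip [[355.7 197.8]] [[303.2 287.5]]
```

View pics/c4.png

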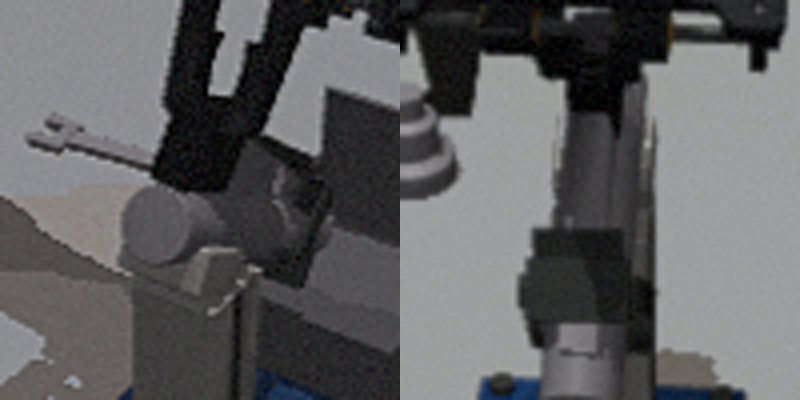

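```bash
python3 - <<'E'
from h import *
for n in ('side','scene'): np.save(n+'_ref.npy',cam(n)['pixels'])
E
```

Request:
{"fn": "carry_out", "kwargs": {"translation": [[0.4,0,0],[0.4,0,0],[0.4,0,0],[0.4,0,0],[0,0,0],[0,0,0]], "angular": [[0,0,0],[0,0,0],[0,0,0],[0,0,0],[0,0,0],[0,0,0]]}}

```text
time_s: 13.65
tool_pos: [0.5234, -0.0066, 0.2174]
eef_rot: [0.189, 0.674, 0.691, -0.178]
contact_force: [-0.3, -1.0, 9.7]
gripper_width: 0.248
gripper_force: 49.4
```

```bash
cat > diff.py <<'E'
from plan import *
for n in ('side','scene'):
    c=cam(n); a=np.load(n+'_ref.npy').astype(int); d=(np.abs(c['pixels'].astype(int)-a).max(2)>35).astype(np.uint8)
    x,y,w,h=(255,245,95,150) if n=='side' else (330,165,85,90)
    m=np.zeros_like(d); m[y:y+h,x:x+w]=d[y:y+h,x:x+w]; m=cv2.morphologyEx(m,cv2.MORPH_OPEN,np.ones((2,2)))
    k,l,st,ce=cv2.connectedComponentsWithStats(m)
    for i in range(1,k):
        if st[i,4]>25: print(n,st[i],ce[i].round(),onz(c,*ce[i],.04).round(3),'col',c['pixels'][l==i].mean(0).round(),'was',a[l==i].mean(0).round())
E
python3 chk.py; python3 diff.py
```

```text
wedge org in spindle mm [-85.   -2.3  18. ] rot err [-0.0032 -0.0021  0.013 ] force in spindle [-5.8  0.3  7.9] 21.829709732785258 13.65
side [345 366   6   6  34] [348. 369.] [0.427 0.185 0.04 ] col [98. 92. 88.] was [155. 149. 141.]
scene [333 166   5   9  36] [335. 170.] [0.316 0.321 0.04 ] col [56. 56. 57.] was [129. 130. 131.]
scene [339 166   7  10  44] [342. 170.] [0.334 0.332 0.04 ] col [83. 84. 86.] was [17. 18. 19.]
scene [347 166  13  24  95] [352. 178.] [0.382 0.312 0.04 ] col [51. 51. 53.] was [129. 130. 132.]
```

Request:
{"fn": "carry_out", "kwargs": {"translation": [[0.4,0,0],[0.4,0,0],[0.4,0,0],[0,0,0],[0,0,0]], "angular": [[0,0,0],[0,0,0],[0,0,0],[0,0,0],[0,0,0]]}}

```text
time_s: 14.25
tool_pos: [0.5231, 0.0043, 0.2112]
eef_rot: [0.189, 0.674, 0.691, -0.178]
contact_force: [-0.1, 1.2, 8.5]
gripper_width: 0.245
gripper_force: 49.4
```

```bash
python3 chk.py; python3 diff.py
```

```text
wedge org in spindle mm [-72.5  -2.4  18. ] rot err [-0.0032 -0.0016  0.0126] force in spindle [-3.2  0.   8. ] 21.524163803723606 14.25
side [289 263   6  13  29] [291. 269.] [ 0.581 -0.099  0.04 ] col [42. 44. 43.] was [71. 73. 72.]
side [345 366   6  11  62] [348. 371.] [0.427 0.191 0.04 ] col [92. 87. 83.] was [155. 149. 141.]
scene [333 166  15  10 131] [340. 170.] [0.329 0.329 0.04 ] col [74. 74. 76.] was [65. 66. 67.]
scene [347 166  15  24 165] [353. 178.] [0.383 0.316 0.04 ] col [40. 40. 41.] was [133. 133. 136.]
```

Request:
{"fn": "carry_out", "kwargs": {"translation": [[0.4,0,0],[0.4,0,0],[0.4,0,0],[0,0,0],[0,0,0]], "angular": [[0,0,0],[0,0,0],[0,0,0],[0,0,0],[0,0,0]]}}

```text
time_s: 14.85
tool_pos: [0.5228, 0.0157, 0.2045]
eef_rot: [0.189, 0.674, 0.692, -0.177]
contact_force: [2.0, 2.5, 6.5]
gripper_width: 0.244
gripper_force: 49.3
```

```bash
python3 chk.py; python3 diff.py
```

```text
wedge org in spindle mm [-59.2  -2.5  18. ] rot err [-0.0034 -0.0002  0.0115] force in spindle [-1.1 -2.1  6.8] 21.43083733184228 14.85
side [302 246  13   6  42] [309. 247.] [ 0.55  -0.188  0.04 ] col [24. 24. 25.] was [61. 60. 62.]
side [289 267   4  16  34] [290. 275.] [ 0.579 -0.076  0.04 ] col [42. 45. 43.] was [86. 89. 88.]
side [301 282   9   7  44] [306. 285.] [ 0.538 -0.046  0.04 ] col [69. 68. 70.] was [112. 110. 113.]
side [294 300  15   9  98] [302. 304.] [0.537 0.019 0.04 ] col [106. 107. 113.] was [47. 49. 52.]
side [335 302  11   8  65] [340. 305.] [0.457 0.014 0.04 ] col [25. 56. 97.] was [14. 31. 55.]
side [347 302   4  11  38] [349. 307.] [0.438 0.018 0.04 ] col [155. 157. 156.] was [107. 101.  96.]
side [344 366   7  16  92] [348. 373.] [0.427 0.197 0.04 ] col [91. 86. 81.] was [155. 148. 140.]
scene [331 166  11   9  88] [336. 170.] [0.317 0.324 0.04 ] col [24. 24. 25.] was [94. 95. 96.]
scene [342 166  21  24 320] [353. 176.] [0.376 0.323 0.04 ] col [50. 51. 52.] was [104. 105. 107.]
scene [340 189   7  10  39] [343. 193.] [0.403 0.23  0.04 ] col [18. 18. 19.] was [50. 48. 50.]
scene [331 198  10   6  30] [335. 200.] [0.405 0.189 0.04 ] col [96. 94. 98.] was [53. 52. 55.]
```

Request:
{"fn": "carry_out", "kwargs": {"translation": [[0.4,-0.03,0],[0.4,0,0],[0.4,0,0],[0.4,0,0],[0,0,0],[0,0,0]], "angular": [[0,0,0],[0,0,0],[0,0,0],[0,0,0],[0,0,0],[0,0,0]]}}

```text
time_s: 15.55
tool_pos: [0.5221, 0.0303, 0.1961]
eef_rot: [0.188, 0.674, 0.692, -0.177]
contact_force: [0.9, 3.5, 4.7]
gripper_width: 0.242
gripper_force: 49.3
```

```bash
python3 chk.py; python3 diff.py|grep side; python3 - <<'E'
from plan import *
b=cam('side');g=cv2.cvtColor(b['pixels'],cv2.COLOR_RGB2GRAY); x=cv2.resize(g[240:400,262:346],(28,40),interpolation=cv2.INTER_AREA)
print('\n'.join(''.join('%4d'%v for v in r) for r in x[::1]))
E
```

```text
wedge org in spindle mm [-42.4  -2.3  18. ] rot err [-0.0035  0.0008  0.0109] force in spindle [ 0.7 -1.1  5.8] 21.33524664578468 15.55
side [294 246  25  12 177] [307. 250.] [ 0.555 -0.175  0.04 ] col [18. 18. 19.] was [66. 65. 67.]
side [290 257  11  24 172] [295. 269.] [ 0.572 -0.097  0.04 ] col [128. 130. 130.] was [42. 44. 43.]
side [306 259   6  13  52] [308. 264.] [ 0.543 -0.121  0.04 ] col [63. 62. 64.] was [24. 25. 24.]
side [311 269   5  13  35] [313. 275.] [ 0.528 -0.083  0.04 ] col [62. 61. 62.] was [27. 28. 28.]
side [318 271   6  10  43] [320. 276.] [ 0.51 -0.08  0.04] col [60. 60. 58.] was [20. 22. 22.]
side [301 282   9   7  60] [305. 285.] [ 0.54  -0.045  0.04 ] col [67. 65. 67.] was [114. 112. 115.]
side [303 290   8  10  61] [307. 294.] [ 0.531 -0.014  0.04 ] col [67. 66. 68.] was [109. 107. 110.]
side [293 300  19  19 230] [302. 309.] [0.536 0.035 0.04 ] col [ 98. 101. 112.] was [30. 39. 52.]
side [334 302  12  12 119] [340. 308.] [0.456 0.021 0.04 ] col [ 26.  58. 101.] was [13. 30. 54.]
side [347 302   4  16  58] [349. 310.] [0.438 0.027 0.04 ] col [157. 159. 15
[... 3942 characters left out ...]
44  44  52  31  64  83
  43  43  43  44  42  42  44  43  44  45  43  43  43  42  43  43  44  43  43  44  45  42  43  43  46  27  66  82
  44  42  43  43  43  42  43  43  43  42  44  44  43  44  42  43  43  43  42  44  43  43  43  44  47  26  72  84
  43  42  44  43  44  42  42  43  44  43  44  44  43  42  44  43  43  44  43  43  44  43  43  42  43  24  78  96
  43  43  43  43  43  43  43  43  42  42  42  41  41  42  44  43  43  42  43  42  42  42  42  42  35  26  96 151
  42  44  43  43  43  43  43  43  44  44  43  44  42  43  43  43  43  43  43  42  42  42  42  41  34  30  83 148
  43  44  42  42  42  44  43  42  44  43  43  43  43  44  43  43  43  44  44  42  41  44  42  42  35  35  98 152
```

```bash
python3 - <<'E'
from plan import *
p,r=now(); up=p-r.as_matrix()[:,2]*.07
P=np.array([.523,-.135,.334]);Q=frame(177.2)
rows([(up,r),(P,r),([.455,-.292,.21],Q),([.455,-.292,.05],Q)],step=3.5)
E
```

```text
T [[0.0, 0.0, -2.33], [-0.0, -0.0, -2.34], [-0.0, -0.0, -2.33], [-3.03, -0.04, 0.47], [-3.03, -0.04, 0.47], [-3.03, -0.04, 0.48], [-3.02, -0.04, 0.47], [-3.03, -0.03, 0.47]] 
A [[0.0, 0.0, 0.0], [0.0, 0.0, 0.0], [0.0, 0.0, 0.0], [0.0, 0.0, 0.0], [0.0, 0.0, 0.0], [0.0, 0.0, 0.0], [0.0, 0.0, 0.0], [0.0, 0.0, 0.0]]
T [[-3.03, -0.04, 0.47], [-3.03, -0.04, 0.47], [-0.52, -0.53, 1.32], [-0.5, -0.61, 1.28], [-0.47, -0.7, 1.25], [-0.43, -0.78, 1.22], [-0.38, -0.86, 1.19], [-0.33, -0.92, 1.14]] 
A [[0.0, 0.0, 0.0], [0.0, 0.0, 0.0], [-0.027, 0.031, -0.104], [-0.028, 0.03, -0.104], [-0.027, 0.031, -0.105], [-0.027, 0.03, -0.104], [-0.028, 0.031, -0.104], [-0.027, 0.03, -0.104]]
T [[-0.26, -0.99, 1.12], [-0.18, -1.03, 1.08], [-0.11, -1.09, 1.04], [-0.03, -1.12, 1.01], [0.06, -1.14, 0.99], [0.15, -1.16, 0.95], [0.25, -1.17, 0.93], [0.34, -1.16, 0.91]] 
A [[-0.027, 0.031, -0.104], [-0.028, 0.03, -0.104], [-0.027, 0.031, -0.105], [-0.027, 0.03, -0.104], [-0.028, 0.031, -0.104], [-0.027, 0.03, -0.104], [-0.027, 0.031, -0.104], [-0.028, 0.03, -0.104]]
T [[0.0, -0.0, 3.2], [0.0, -0.0, 3.2], [0.0, -0.0, 3.2], [0.0, -0.0, 3.2], [0.0, -0.0, 3.2]] 
A [[0.0, 0.0, -0.0], [0.0, 0.0, -0.0], [0.0, 0.0, -0.0], [0.0, 0.0, -0.0], [0.0, 0.0, -0.0]]
end [ 0.455 -0.292  0.05 ]
```

Request:
{"fn": "carry_out", "kwargs": {"translation": [[0,0,-2.3],[0,0,-2.3],[0,0,-2.4],[-3,0,0.5],[-3,0,0.5],[-3,0,0.5],[-3,0,0.5],[-3,0,0.5]], "angular": [[0,0,0],[0,0,0],[0,0,0],[0,0,0],[0,0,0],[0,0,0],[0,0,0],[0,0,0]]}}

```text
time_s: 16.5
tool_pos: [0.522, -0.0791, 0.3093]
eef_rot: [0.187, 0.674, 0.692, -0.179]
contact_force: [0.7, 0.3, -2.3]
gripper_width: 0.248
gripper_force: 49.2
```

Request:
{"fn": "carry_out", "kwargs": {"translation": [[-3,0,0.5],[-3,0,0.5],[-0.5,-0.5,1.3],[-0.5,-0.6,1.3],[-0.5,-0.7,1.2],[-0.4,-0.8,1.2],[-0.4,-0.9,1.2],[-0.3,-0.9,1.1]], "angular": [[0,0,0],[0,0,0],[-0.027,0.03,-0.104],[-0.027,0.03,-0.104],[-0.027,0.03,-0.104],[-0.027,0.03,-0.104],[-0.027,0.03,-0.104],[-0.027,0.03,-0.104]]}}

```text
time_s: 17.3
tool_pos: [0.4932, -0.2019, 0.2776]
eef_rot: [0.113, 0.424, 0.892, -0.111]
contact_force: [-0.3, 0.2, -2.3]
gripper_width: 0.248
gripper_force: 49.2
```

Request:
{"fn": "carry_out", "kwargs": {"translation": [[-0.3,-1,1.1],[-0.2,-1,1.1],[-0.1,-1.1,1],[0,-1.1,1],[0,-1.1,1],[0.1,-1.2,1],[0.2,-1.2,0.9],[0.3,-1.2,0.9]], "angular": [[-0.027,0.031,-0.104],[-0.028,0.031,-0.104],[-0.027,0.031,-0.104],[-0.027,0.031,-0.104],[-0.028,0.031,-0.104],[-0.027,0.031,-0.104],[-0.027,0.031,-0.104],[-0.028,0.031,-0.104]]}}

```text
time_s: 18.1
tool_pos: [0.4559, -0.293, 0.2076]
eef_rot: [-0.005, 0.025, 1.0, 0.0]
contact_force: [0.2, 0.3, -1.7]
gripper_width: 0.242
gripper_force: 49.2
```

Request:
{"fn": "carry_out", "kwargs": {"translation": [[0,0,0],[0,0,0]], "angular": [[0,0,0],[0,0,0]]}}

```text
time_s: 18.3
tool_pos: [0.4571, -0.292, 0.2081]
eef_rot: [-0.003, 0.028, 1.0, -0.0]
contact_force: [0.2, 1.3, -1.0]
gripper_width: 0.242
gripper_force: 49.2
```

```bash
python3 - <<'E'
from plan import *
print(now()[0],now()[1].as_matrix().round(4))
Q=frame(177.2)
rows([([.455,-.292,.05],Q),([.455,-.292,.014],Q)],step=3.5,ang=.02)
b=cam('side');g=cv2.cvtColor(b['pixels'],cv2.COLOR_RGB2GRAY); x=cv2.resize(g[330:370,262:346],(28,10),interpolation=cv2.INTER_AREA)
print('\n'.join(''.join('%4d'%v for v in r) for r in x))
b=cam('scene');g=cv2.cvtColor(b['pixels'],cv2.COLOR_RGB2GRAY); x=cv2.resize(g[168:252,340:412],(24,28),interpolation=cv2.INTER_AREA)
print('\n'.join(''.join('%4d'%v for v in r) for r in x))
E
```

```text
[ 0.45709127 -0.29204164  0.20812419] [[-9.984e-01  5.610e-02 -6.700e-03]
 [ 5.610e-02  9.984e-01 -8.000e-04]
 [ 6.700e-03 -1.200e-03 -1.000e+00]]
T [[0.02, 0.0, 3.16], [0.02, 0.0, 3.17], [0.03, 0.01, 3.16], [0.04, -0.0, 3.16], [0.03, -0.01, 3.16], [0.0, 0.0, 1.8], [0.01, 0.01, 1.8]] 
A [[-0.0, -0.001, -0.001], [-0.0, -0.002, -0.002], [-0.001, -0.001, -0.001], [0.0, -0.001, -0.002], [-0.0, -0.002, -0.001], [-0.0, 0.0, -0.0], [-0.0, 0.0, -0.0]]
end [ 0.455  -0.2919  0.014 ]
 145 143  81  27  32  38  38  39  39  39  38  38  38  38  36  33  33  34  34  36  36  38  38  40  38  68  50  92
 144 130  61  21  35  46  50  48  46  44  41  40  39  38  37  36  34  34  33  34  37  38  39  36  38  71  45 112
 145 109  42  23  46  69  81  80  80  80  80  75  72  70  72  70  69  69  69  66  65  64  61  59  57  75  29 105
 144  84  26  30  46  79  80  80  81  81  80  81  81  80  81  80  81  81  81  80  81  81  80  80  78  72  28  89
 131  63  22  37  61  80  81  80  81  81  81  80  80  81  81  79  81  81  80  81  80  80  80  80  79  70  30  97
 111  45  22  44  66  81  80  80  81  80  80  80  80  81 
[... 2523 characters left out ...]
0  44  75 148 145 146
  62  50  40  40  41  39  40  62  79  87  85  87  86  87  62  40  41  39  47  61 147 146 147 146
  64  50  41  41  39  41  40  38  39  53  74  87  87  66  41  39  40  46  52 141 147 146 146 144
  64  52  39  41  39  39  39  41  40  40  39  41  57  40  40  40  40  48 130 146 145 146 146 146
  65  45  38  41  40  42  41  38  40  42  39  40  41  40  39  39  42 116 147 146 146 146 145 146
  66  44  27  33  40  40  40  40  40  42  41  40  42  40  41  41  98 147 147 146 146 146 146 146
  66  38  33  49  42  34  36  41  41  40  38  41  40  40  43  80 147 147 145 145 145 146 146 144
  66  41  50  50  51  51  44  40  35  39  41  41  42  45  61 149 145 146 147 147 146 146 146 146
```

Request:
{"fn": "carry_out", "kwargs": {"translation": [[0,0,3.2],[0,0,3.2],[0,0,3.2],[0.1,0,3.2],[0.1,0,3.1],[0,0,1.8],[0,0,1.5],[0,0,0]], "angular": [[0,-0.002,0],[0,-0.002,0],[0,-0.002,0],[0,0,0],[0,0,0],[0,0,0],[0,0,0],[0,0,0]]}}

```text
time_s: 19.2
tool_pos: [0.4559, -0.2907, 0.0159]
eef_rot: [-0.0, 0.025, 1.0, -0.0]
contact_force: [-0.4, -0.1, -1.4]
gripper_width: 0.245
gripper_force: 49.2
```

Request:
{"fn": "carry_out", "kwargs": {"translation": [[0,0,0],[0,0,0]], "angular": [[0,0,0],[0,0,0]]}}

```text
time_s: 19.4
tool_pos: [0.4572, -0.2925, 0.0182]
eef_rot: [0.002, 0.026, 1.0, -0.002]
contact_force: [0.9, -0.5, -1.9]
gripper_width: 0.241
gripper_force: 49.2
```

Still hanging (force about −1.9 N); lower to contact.

Request:
{"fn": "carry_out", "kwargs": {"translation": [[0,0,0.3],[0,0,0.2],[0,0,0],[0,0,0]], "angular": [[0,0,0],[0,0,0],[0,0,0],[0,0,0]]}}

```text
time_s: 19.8
tool_pos: [0.4562, -0.2927, 0.0121]
eef_rot: [0.001, 0.026, 1.0, -0.001]
contact_force: [1.6, -0.5, -2.3]
gripper_width: 0.248
gripper_force: 49.2
```

Request:
{"fn": "carry_out", "kwargs": {"translation": [[0,0,0.2],[0,0,0],[0,0,0]], "angular": [[0,0,0],[0,0,0],[0,0,0]]}}

```text
time_s: 20.1
tool_pos: [0.4565, -0.2929, 0.0107]
eef_rot: [0.001, 0.026, 1.0, -0.001]
contact_force: [-1.8, 0.8, 5.7]
gripper_width: 0.247
gripper_force: 49.2
```

Contact. Release slowly, then lift straight up.

Request:
{"fn": "carry_out", "kwargs": {"translation": [[0,0,0],[0,0,0],[0,0,0],[0,0,0],[0,0,0],[0,0,0],[0,0,0],[0,0,0]], "angular": [[0,0,0],[0,0,0],[0,0,0],[0,0,0],[0,0,0],[0,0,0],[0,0,0],[0,0,0]], "fingers": 0.2}}

```text
time_s: 20.9
tool_pos: [0.4562, -0.2926, 0.0099]
eef_rot: [0.001, 0.026, 1.0, -0.001]
contact_force: [-0.1, 0.0, -0.9]
gripper_width: 0.6
gripper_force: 0.0
```

Request:
{"fn": "carry_out", "kwargs": {"translation": [[0,0,-2],[0,0,-3],[0,0,-3],[0,0,-4],[0,0,-4],[0,0,-4],[0,0,0],[0,0,0]], "angular": [[0,0,0],[0,0,0],[0,0,0],[0,0,0],[0,0,0],[0,0,0],[0,0,0],[0,0,0]]}}

```text
time_s: 21.7
tool_pos: [0.4561, -0.2924, 0.2106]
eef_rot: [0.001, 0.026, 1.0, -0.002]
contact_force: [-0.4, 0.9, -0.7]
gripper_width: 0.601
gripper_force: 0.0
```

```bash
python3 - <<'E'
from plan import *
c=cam('wrist'); g=c['pixels'].max(2); p,r=now(); print(p)
m=np.zeros_like(g); m[150:270,290:370]=(g[150:270,290:370]<75); k,l,st,ce=cv2.connectedComponentsWithStats(m); i=1+np.argmax(st[1:,4])
print('block',st[i],'pred top corners',proj(c,[[.4565+dx,-.2925+dy,.046] for dx in(-.025,.025) for dy in (-.011,.011)]).round(0).tolist())
s=cam('scene'); d=cam('side')
P,e=tri(s,(369,204),d,(297,359)); print('clip',P,e,'rig frame',R.from_euler('z',-RY,degrees=True).apply(P-np.r_[RIG,0]))
Z=onz(s,369,208,.04); print(Z,R.from_euler('z',-RY,degrees=True).apply(Z-np.r_[RIG,0]))
x=cv2.cvtColor(d['pixels'],cv2.COLOR_RGB2GRAY)[225:248:2,336:408:3]; print(x)
E
```

```text
[ 0.45534457 -0.29200863  0.20951936]
block [ 307  150   26   90 1603] pred top corners [[306.0, 183.0], [334.0, 181.0], [310.0, 242.0], [336.0, 241.0]]
clip [0.51230072 0.19353091 0.06723232] 0.015167746767588138 rig frame [0.14118168 0.00152689 0.06723232]
[0.49569651 0.21158965 0.04      ] [0.15983673 0.0174582  0.04      ]
[[133 134  25  14   6   4   7   2  47  96  95  92  96  93  94  96  99  95
   92  91  92  96  94  94]
 [134 135  28   0   0   8   3   8  25  75  85  95  96  92  92  97  92  95
   93  89  94  96  90  93]
 [133 137  14   9   6   0   3   5  25  57  91  79  77  76  80  94  93  94
   96  93  96  95  93  93]
 [137 135  24   7   4   9   4   4  36  48  49  61  93  65  73  72  77  94
   97  95  98  97  97  94]
 [139 139  16   0   6   2   0   0  33  47  52  55  53  52  64  86  78  75
   93  94  94  94  91  99]
 [135 136  14   7   0   7   0  16  50  55  51  51  52  50  54  61  99  92
   78  90  94  93  97  95]
 [134 136   6   2   0   1  13   1  47  55  49  55  55  53  54  57  92 102
   98  99  76  79  79  90]
 [135 140  61  45  35  27  20  11  47  51  54  47  57  49  49  50  61  87
   96 102 101 112 124 128]
 [137 138 139 138 138 134 132  71  68  65  56  58  54  49  51  55  97  92
   70  88 102  97 121 137]
 [135 135 140 139 138 136 143 126  73  69  72  72  78  76  73  68 113  92
   82  93  99  74 126 137]
 [136 138 137 138 138 140 145  98  94  89  78  69  75  77  78 116 138 138
  141 130 131 127 131 135]
 [140 138 137 138 137 145 117  98  96  93  96  92  80  76  79  72 138 136
  136 136 138 138 134 136]]
```

```bash
python3 -c "
from workcell import *
print(sign_off())"
```

```text
the job is handed in; nothing more can be done
None
```

The job is handed in at about 22 s of the 58 s allowed: by the last camera readings the clip came off the spindle and lies in the catch tray, the wedge lies flat on the bench where it started, and the arm never came near the level, coupling or spanner. The sign-off gave no verdict, and I did not measure the 6 mm clip lift directly.

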